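Balance a dispensing boom on the knife edge and mark its balance point

TASK

Find the balance point of the dispensing boom that lies tipped over in the knife-edge balancing stand. Slide it gently along the knife edge, without bearing down on the edge, until it stays level by itself with nothing touching it; only then press the red plunger down to its stop to mark that point, and let it spring back. Leave the boom balanced on the edge and the other things on the bench where they are.

Things in the scene. Friction and masses are not known exactly. Their poses are not given: they have to be found in the camera images.
- edge (a point): Middle of the knife edge of the balancing stand, 62 mm above the worktop. The edge is a steel wedge with a 5.5 mm wide flat on top that runs along this point's x axis; the boom lies across it along the y axis (z up). The boom stays level while its balance point is within about 2 mm of the middle of the edge; otherwise it tips right over onto a rest
- stand: The stand, fixed; grey base 84 x 170 mm; origin below the edge, axes as edge. At y = +60 and -60 mm is an aluminium rest, 12 mm thick, its top 4.5 mm below the edge, with two guide pins (24 mm clear between them) up to 10 mm above the edge; the rests catch a tipped boom at about 4 degrees. Behind the boom (+x) a post carries an arm over it, 108 mm up, with the plunger straight above the edge
- boom_mid (a point): Middle of the boom's length, half-way up its tube. Loose, about 0.34 kg: black square tube 20 mm wide, 14 mm high, 260 mm long overall along this point's y axis (z up). At the -y end an aluminium dispensing block 26 x 26 mm, 22 mm high, underside flush with the tube's, with a brass nozzle 15 mm long below and a fitting on top; at the +y end an orange plug
- boom: The boom as a whole; origin mid-underside, axes as boom_mid. A trim slug fixed unseen in the tube sets its balance point, 10 to 30 mm from the middle on the block's side. At the start it lies 10 to 40 mm on the block's side of the edge: the block end hangs down on its rest, and the boom must be slid towards its plug end. Tipped, an end is about 9 mm lower or higher than level. It slides at 2 to 4 N
- block_end (a point): Centre of the flat end face of the boom's aluminium block (face 26 mm wide, 22 mm high), 130 mm from the middle of the boom
- plug_end (a point): Centre of the flat end face of the boom's orange plug (face 21 mm wide, 14 mm high), 130 mm from the middle of the boom
- knob_top (a point): Centre of the top of the plunger's red knob, 26 mm across, 150 mm above the worktop when up and straight above the middle of the edge
- plunger (a joint): Travel of the marking plunger in m: 0 up, 0.014 pressed down to its stop; it springs back. Its own spring-loaded tip reaches a level boom at 0.008 and then yields; the stop is reached with about 5 N on the knob
- knife: The steel knife of the stand that carries the boom; origin 50 mm below the edge. It must never be loaded with more than 15 N
- tip: The black marking tip under the plunger, 6 mm across; origin at its lower end
- caliper: Bystander: digital caliper, 190 x 61 x 16 mm, lying flat; origin at the centre of its underside
- tape_roll: Bystander: beige roll of tape, 68 mm across, 19 mm high, lying flat; origin at the centre of its underside
- marker: Bystander: white and blue marker pen, 130 mm long, lying; origin at the centre of its underside
- cartridge: Bystander: clear dispensing cartridge with orange ends, 106 mm long, 26 mm high, lying; origin at the centre of its underside

How it is judged:
By the outcome, as a careful person would: the job done as asked, in the order asked, and still so for the second after the job is handed in, with the robot touching nothing.
It also fails if it takes over 61 s, if anything falls off the work surface, if the arm or the gripper's body presses on something with over 40 N, if the wrist force passes 120 N, or if a joint passes its speed limit or range.

ROBOT

A 7-joint arm with a two-finger parallel gripper is mounted at the origin on a cart in front of the work surface, level with it; the furniture and walls round the work are solid. World frame = base frame: x ahead of the robot, y to its left, z up, the work surface at z = 0. Lengths are in m, angles in rad, forces in N, time in s.
With the tool pointing down it reaches from about 0.425 to 0.825 m from the base axis. Payload 3.6 kg.
Tool frame: the origin (TCP) lies on the centre line of the jaws, within the pads' length; the fingertips stand 11 mm ahead of it and the grasp point (between the pads) lies 8 mm behind it; z points along the fingers, y is the direction in which the jaws open and shut (so a half turn about z gives the same grasp; the last joint's range is limited). The gripper opens to 93 mm and grips with 3 to 60 N. Pads are 15 mm wide; open, the fingers measure 128 mm over their backs; the gripper's body (75 mm by 188 mm) begins 65 mm behind the grasp point.
Start: joints at [1.29, 0.615, -0.013, 1.423, 0.008, 1.103, -0.04], TCP at [0.164, -0.629, 0.23] pointing down, gripper open.
Joint ranges: [-3.12, 3.12], [-0.3, 2.06], [-1.34, 1.32], [0.26, 2.42], [-1.36, 4.5], [0.01, 1.98], [-2.84, 2.84]. Speed limits (rad/s): [2.79, 2.79, 3.14, 3.14, 3.14, 3.14, 3.14].

INTERFACE

Orientations are given as a unit quaternion [w, x, y, z].
In Python, from bench import * gives the robot as it stands.
- The arm moves only by the tool arm_command, never from a script. Its argument "series" is one flat list of numbers, 5 for each row, row after row: the shift along the tool's x, y, z in m, then the turn about the tool's z in rad, then the finger opening in m, from 0 to 0.093. A call has 1 to 20 rows; each row is the pose to reach, as a shift and turn from the pose commanded when the call began, along the tool's axes at that moment; what a row does not reach only later rows make up. A row lasts 1/8 s, in which the tool goes at most 62.5 mm and 10.7 degrees, less where a joint would pass 70% of its speed; a pose out of reach is approached as far as the arm can. A call with a gripper value outside its range is refused whole. The fingers move at their own pace and stop on an object; "grip_force" is the grip in N (left out, the last holds). Time passes only in rows, so rows that repeat a pose let the fingers close. It gives the time, the measured TCP pose, the force and the opening at its end, in the units of the state.
- read_state(): the state, without advancing time (a new reading comes with each control period).
- capture(name): name is "scene" or "top" or "wrist"; returns a dict with "image" (420x560x3 uint8, blue, green, red), "fx", "fy", "cx", "cy" (pixels), "world_from_camera" (4x4, takes a point from camera to world coordinates). Camera axes: x right, y up, looking along -z (the intrinsics and any distortion apply to the point x, -y, -z); pixel columns grow to the right and rows downward; lengths in m; the calibration is good to about 2 mm. The wrist camera is an equidistant fisheye: a pixel r from the principal point sees the ray r / f radians off the axis. A picture is of the moment at which its call begins. There is no depth.
- finish_job(): hands the job in, once; it reports no verdict.
Trained networks look in the newest picture that a camera, given by its name, has taken for a name from the list of things; names that differ only in an ending like _2 or _b are one class to them, and where a whole thing is asked for, a point or a joint stands for the part that bears it (a point fixed in the world has none). Each returns a list of dicts, best first, with "confidence" (0 to 1); they miss things now and then, are a little off and sometimes report something else, mostly with a low value. They report only what shows in the picture. A call takes as long as a camera call.
- search_frame(camera, thing): "position" ([row, column] in pixels, amid what is visible of it).
The state is a dict: "time": time; "joints": joint angles; "qd": joint speeds; "joint_efforts": joint torques, N m; "position": TCP position; "tool_rot": TCP orientation; "contact_force": force on the tool from outside, world axes, zero at the start; "ft_torque": the same for the moment, N m; "grip_width": opening from 0.0 (shut) to 1.0 (fully open).
Only numpy, scipy, OpenCV 4.12 (cv2) and the standard library are available. Lean on these libraries where they do the work, as an engineer would, in place of code of your own. Each camera call takes 0.05 s, during which the arm holds its last target. There are 200 camera calls.

## Working session

There is one attempt and no reset: what is moved stays moved. The work goes in short steps, Python scripts to look and compute and a tool call to move; the robot and the scene stay as the last step left them, time stands still between calls to the robot, and variables do not carry over. Pictures are saved under pics/ and viewed, about 8 in all and at most 12, crops included, and the job is handed in when it is done.

Besides the shell and the picture viewer there is one more tool, called by a JSON object that holds its "name" and its "arguments", one argument or row to a line. arm_command: Moves the arm, as the interface text tells. Its arguments: {"type":"object","properties":{"series":{"type":"array","items":{"type":"number"}},"grip_force":{"type":"number"}},"required":["series"]}

```bash
mkdir -p pics; cat > h.py <<'E'
from bench import *
import numpy as np, cv2
from scipy.spatial.transform import Rotation as R
def ray(c,r,col):
    x=(col-c["cx"])/c["fx"]; y=(r-c["cy"])/c["fy"]
    T=np.array(c["world_from_camera"]); d=T[:3,:3]@np.array([x,-y,-1.]); return T[:3,3],d/np.linalg.norm(d)
def atz(c,r,col,z):
    o,d=ray(c,r,col); return o+d*(z-o[2])/d[2]
def proj(c,p):
    T=np.array(c["world_from_camera"]); q=T[:3,:3].T@(np.array(p)-T[:3,3]); return c["cy"]-c["fy"]*q[1]/-q[2], c["cx"]+c["fx"]*q[0]/-q[2]
E
python3 - <<'E'
from h import *
print(read_state())
Z=dict(knob_top=.15,block_end=.06,plug_end=.08,boom_mid=.07,stand=.03,knife=.05,tip=.1,caliper=.01,tape_roll=.01,marker=.01,cartridge=.013)
for n in("scene","top"):
    c=capture(n); cv2.imwrite(f"pics/{n}0.png",c["image"]); print(n,{k:c[k] for k in c if k not in("image",)})
    for t,z in Z.items():
        L=search_frame(n,t)
        for l in L[:1]: print(t,np.round(l["position"],1),round(l["confidence"],2),atz(c,*l["position"],z).round(4))
E
```

```text
{'time': 0.0, 'joints': array([ 1.28948549,  0.61590617, -0.01260205,  1.42487981,  0.00810938,
        1.10338311, -0.04041775]), 'qd': array([ 8.63797056e-04, -2.99036955e-04,  9.88407593e-04,  1.76068138e-04,
        2.49445653e-05, -1.27783285e-03,  8.83789646e-04]), 'joint_efforts': array([ 5.42688241e-06, -4.58942163e+01,  2.08772672e-01, -1.65744442e+01,
       -6.11325935e-02,  2.03677331e-02,  2.37810063e-04]), 'position': array([ 0.16364983, -0.6282829 ,  0.22849597]), 'tool_rot': array([-1.24917889e-03,  9.91891495e-01,  1.27081338e-01, -1.86412193e-04]), 'contact_force': array([0.37963363, 0.59099528, 0.15564958]), 'ft_torque': array([-0.01046277, -0.05105003,  0.05425706]), 'grip_width': 1.0006241568552943}
scene {'fx': 383.8437837444204, 'fy': 383.8437837444204, 'cx': 277.35756826241, 'cy': 210.79904489877205, 'world_from_camera': array([[-0.75545003,  0.49211917, -0.43256674,  0.03528686],
       [-0.65520339, -0.56936604,  0.49651871,  0.44073865],
       [-0.00194244,  0.65851427,  0.75256574,  0.78522058],
       [ 0.        ,  0.        ,  0.        ,  1.        ]]
[... 768 characters left out ...]
0.99957434, -0.01666693, -0.0239447 , -0.02762025],
       [-0.02674628,  0.19571805,  0.98029541,  1.02568963],
       [ 0.        ,  0.        ,  0.        ,  1.        ]])}
knob_top [205.9 282.4] 0.57 [ 0.4745 -0.0249  0.15  ]
block_end [217.4 295.2] 0.87 [ 0.4692 -0.052   0.06  ]
plug_end [217.4 295.9] 0.8 [ 0.4651 -0.053   0.08  ]
boom_mid [215.8 296.6] 0.9 [ 0.4706 -0.0548  0.07  ]
stand [219.1 285.6] 0.77 [ 0.4717 -0.0313  0.03  ]
knife [228.  286.2] 0.4 [ 0.4479 -0.0322  0.05  ]
caliper [236.2 193.5] 0.62 [0.4396 0.1787 0.01  ]
tape_roll [212.3 382.3] 0.73 [ 0.4877 -0.2513  0.01  ]
marker [272.2 314.5] 0.69 [ 0.3543 -0.0935  0.01  ]
cartridge [271.1 240.3] 0.92 [0.3587 0.0716 0.013 ]
```

View pics/scene0.png

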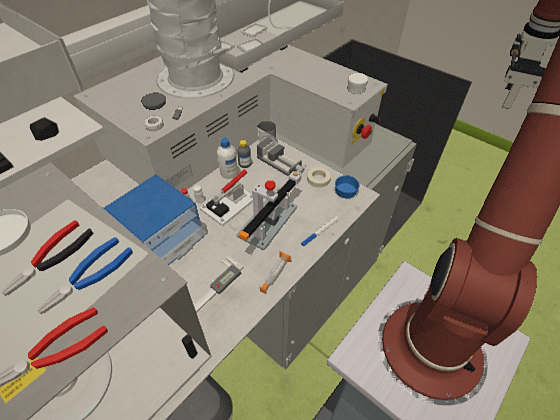

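View pics/top0.png

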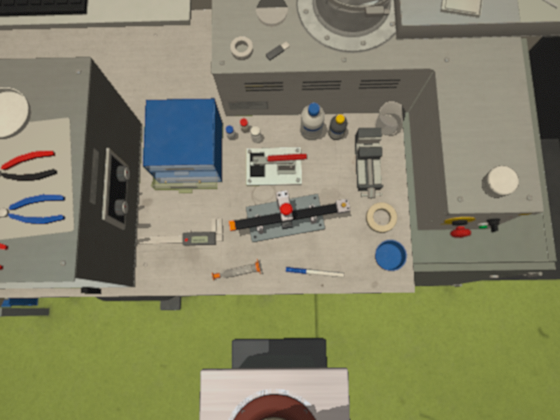

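The scene picture shows the stand at about (215,270), with the plug at the lower left (236,245) and the block at the upper right (175,297). In the top view the plug is near (224,233), the block near (205,345) and the knob at (209,286). I'll zoom in for exact poses.

```bash
python3 - <<'E'
import cv2,numpy as np
a=cv2.imread("pics/top0.png")[180:255,220:360]; b=cv2.imread("pics/scene0.png")[160:250,225:325]
a=cv2.resize(a,(780,418),interpolation=cv2.INTER_CUBIC); b=cv2.resize(b,(660,594),interpolation=cv2.INTER_CUBIC)
cv2.imwrite("pics/tc.png",a); cv2.imwrite("pics/sc.png",b)
E
```

```text
(no output)
```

View pics/tc.png

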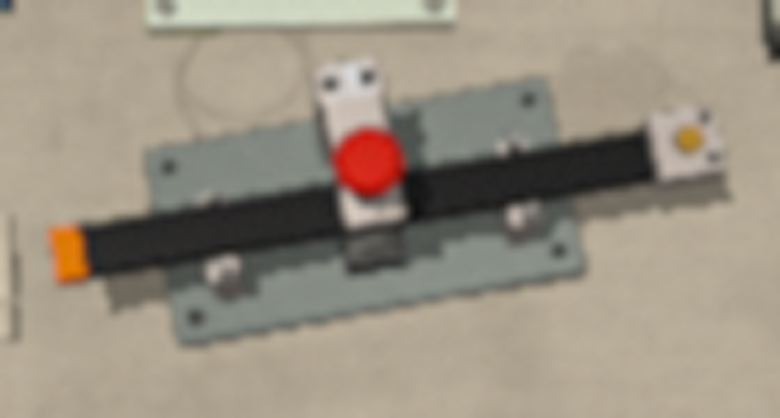

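View pics/sc.png

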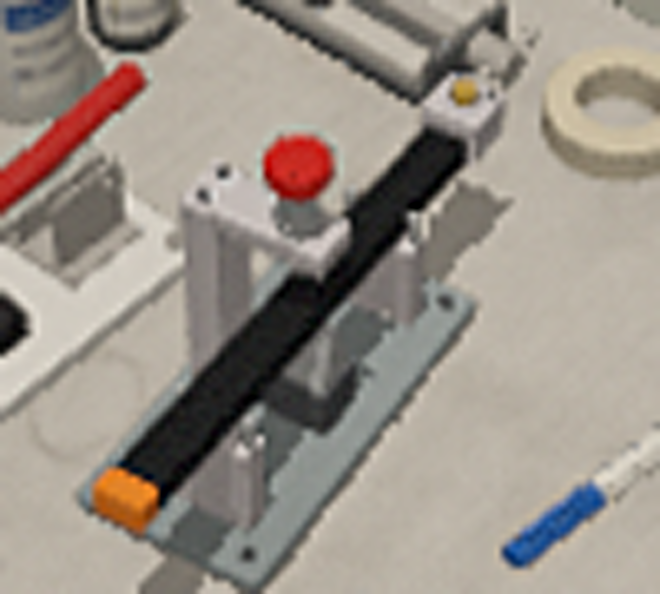

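Zoomed top crop: knob centre (369,162), plug outer edge (54,255), block outer edge (720,141), base corners (145,150), (545,78), (585,270) and (182,343). In the scene crop the block end hangs low, near (465,120).

```bash
python3 - <<'E'
from h import *
c=capture("top"); s=capture("scene")
f=lambda x,y,z,k=140/780:atz(c,180+(y+.5)*75/418-.5,220+(x+.5)*k-.5,z)
g=lambda x,y,z:atz(s,160+(y+.5)*90/594-.5,225+(x+.5)*100/660-.5,z)
B=np.array([f(*p,.012) for p in((145,150),(545,78),(585,270),(182,343))])
print(B.round(4),B.mean(0).round(4),"sides",np.linalg.norm(B-np.roll(B,-1,0),axis=1))
d=B[0]-B[1]+B[3]-B[2];print("yaw stand of +y",np.degrees(np.arctan2(-d[0],d[1])))
print("knob top",f(369,162,.148),"scene",g(299,165,.148))
P=f(54,255,.085);K=f(720,141,.078);print("plug",P,"block",K,"len",np.linalg.norm(P-K),"yaw",np.degrees(np.arctan2(-(P-K)[0],(P-K)[1])))
print("scene plug topedge",g(127,510,.080),"fitting top",g(465,90,.085),"top fitting",f(688,139,.085))
# furniture near the path
for n,p in(("right cab front edge L",(270,415)),("R",(280,545))): print(n,[atz(c,*p,z).round(3) for z in(0,.2)])
E
```

```text
[[ 0.5063  0.0598  0.012 ]
 [ 0.5338 -0.1053  0.012 ]
 [ 0.4532 -0.1191  0.012 ]
 [ 0.4259  0.0448  0.012 ]] [ 0.4798 -0.03    0.012 ] sides [0.16741169 0.08173128 0.1660928  0.08182092]
yaw stand of +y 9.461348534949183
knob top [ 0.46927548 -0.03161998  0.148     ] scene [ 0.46839802 -0.02996797  0.148     ]
plug [0.44934633 0.08806355 0.085     ] block [ 0.49076218 -0.16630459  0.078     ] len 0.25781277069763686 yaw 9.247667965704908
scene plug topedge [0.44685305 0.08628299 0.08      ] fitting top [ 0.48906934 -0.15189784  0.085     ] top fitting [ 0.49015153 -0.15320801  0.085     ]
right cab front edge L [array([ 0.357, -0.318,  0.   ]), array([ 0.341, -0.262,  0.2  ])]
R [array([ 0.331, -0.602,  0.   ]), array([ 0.32, -0.49,  0.2 ])]
```

{"name": "arm_command", "arguments": {
  "series": [0, 0, -0.06, 0, 0.05, 0, 0, -0.12, 0, 0.02, 0.02, -0.015, -0.17, -0.06, 0, 0.06, -0.045, -0.17, -0.2, 0, 0.1, -0.076, -0.17, -0.34, 0, 0.14, -0.107, -0.17, -0.48, 0, 0.18, -0.138, -0.17, -0.62, 0, 0.22, -0.169, -0.17, -0.76, 0, 0.26, -0.2, -0.17, -0.9, 0, 0.3, -0.23, -0.17, -1.04, 0, 0.34, -0.26, -0.17, -1.18, 0, 0.38, -0.29, -0.17, -1.32, 0, 0.41, -0.314, -0.17, -1.42, 0, 0.428, -0.328, -0.17, -1.478, 0, 0.428, -0.328, -0.17, -1.478, 0, 0.428, -0.328, -0.17, -1.478, 0],
  "grip_force": 10
}}

```text
time: 3.3
position: [0.4944, -0.2058, 0.3995]
tool_rot: [0.0, 0.649, 0.761, -0.001]
contact_force: [-0.5, -0.2, -0.9]
grip_width: 0.005
```

```bash
python3 - <<'E'
from h import *
s=read_state();print(s["time"],s["position"],s["joints"].round(2));q=s["tool_rot"];M=R.from_quat([q[1],q[2],q[3],q[0]]).as_matrix();print(M.round(4))
c=capture("wrist");print(c["fx"],c["cx"],c["cy"],c["world_from_camera"]);cv2.imwrite("pics/w0.png",c["image"])
E
```

```text
3.3 [ 0.49444837 -0.20577956  0.39954507] [ 0.68  0.34 -0.49  1.44  0.16  1.4   0.35]
[[-1.573e-01  9.875e-01 -9.000e-04]
 [ 9.875e-01  1.573e-01 -1.400e-03]
 [-1.200e-03 -1.100e-03 -1.000e+00]]
325.19226210127806 283.43222400405216 201.45587715781295 [[ 0.98753514 -0.15304864 -0.03674849  0.48463887]
 [ 0.15738748  0.95739172  0.2421369  -0.13862435]
 [-0.00187602 -0.24490245  0.96954591  0.55523876]
 [ 0.          0.          0.          1.        ]]
```

View pics/w0.png

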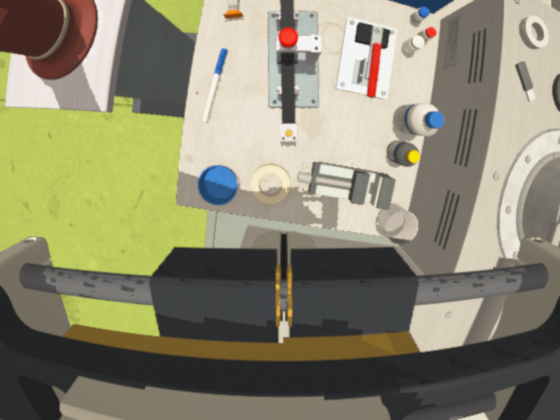

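The wrist view shows the boom along column 289, with the block fitting at row 132, the knob at (row 37, col 288) and a vise at about (180,345) beside the approach path. I'll check the vise height before descending.

```bash
cat >> h.py <<'E'
def wray(c,r,col):
    v=np.array([col-c["cx"],r-c["cy"]]); rr=np.linalg.norm(v); th=rr/c["fx"]; v=v/rr*np.sin(th)
    T=np.array(c["world_from_camera"]); return T[:3,3],T[:3,:3]@np.array([v[0],-v[1],-np.cos(th)])
def watz(c,r,col,z):
    o,d=wray(c,r,col); return o+d*(z-o[2])/d[2]
def tri(a,b):
    (o,d),(p,e)=a,b; t=np.linalg.lstsq(np.c_[d,-e],p-o,rcond=None)[0]; return (o+d*t[0]+p+e*t[1])/2, np.linalg.norm(o+d*t[0]-p-e*t[1])
E
python3 - <<'E'
from h import *
c=capture("wrist")
for n,p,z in(("fitting",(132.5,289),.085),("knob",(37,288),.148)): print(n,watz(c,*p,z))
a=cv2.resize(cv2.imread("pics/w0.png")[150:225,290:410],(600,375),interpolation=cv2.INTER_CUBIC)
b=cv2.resize(cv2.imread("pics/scene0.png")[115:190,240:315],(375,375),interpolation=cv2.INTER_CUBIC)
t=cv2.resize(cv2.imread("pics/top0.png")[120:200,340:420],(400,400),interpolation=cv2.INTER_CUBIC)[:375]
cv2.imwrite("pics/v.png",cv2.resize(np.hstack([a[:,:],b]),None,fx=.8,fy=.8))
E
```

```text
fitting [ 0.49427289 -0.15400535  0.085     ]
knob [ 0.47257176 -0.03165058  0.148     ]
```

View pics/v.png

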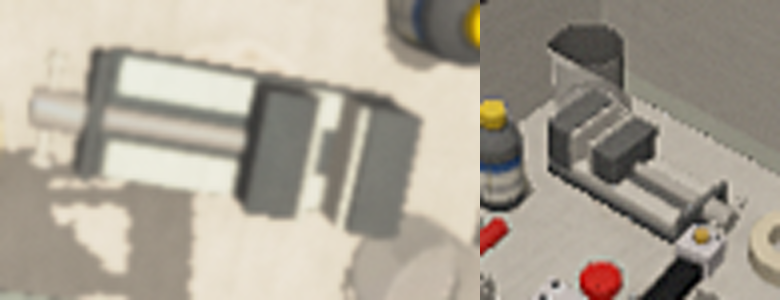

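```bash
python3 - <<'E'
from h import *
s=capture("scene");c=capture("wrist")
for w,q in(((247,210),(658,125)),((318,95),(592,152))):
    print(tri(wray(c,150+w[1]/4,290+w[0]/4),ray(s,115+q[1]/4,240+(q[0]-480)/4)))
E
```

```text
(array([ 0.61177686, -0.25002283,  0.0501822 ]), np.float64(0.0056538864174439235))
(array([ 0.63235622, -0.19903532,  0.04573354]), np.float64(0.00578120597517806))
```

The vise tops out at about 50 mm and the gripper body will be at about 123 mm, so the way is clear. I'll descend behind the block end.

{"name": "arm_command", "arguments": {
  "series": [0, 0.0045, 0.055, 0, 0, 0, 0.0045, 0.11, 0, 0, 0, 0.0045, 0.165, 0, 0, 0, 0.0045, 0.22, 0, 0, 0, 0.0045, 0.27, 0, 0, 0, 0.0045, 0.31, 0, 0, 0, 0.0045, 0.33, 0, 0, 0, 0.0045, 0.332, 0, 0, 0, 0.0045, 0.332, 0, 0]
}}

```text
time: 4.62
position: [0.5004, -0.2035, 0.0684]
tool_rot: [0.001, 0.648, 0.762, 0.0]
contact_force: [-0.4, -1.3, -0.0]
grip_width: 0.005
```

```bash
python3 - <<'E'
from h import *
c=capture("wrist");s=capture("scene");cv2.imwrite("pics/w1.png",c["image"]);cv2.imwrite("pics/s1.png",s["image"])
st=read_state();print(st["position"],st["contact_force"])
a=cv2.resize(c["image"][100:340,180:400],(440,480));b=cv2.resize(s["image"][150:250,230:310],(384,480),interpolation=cv2.INTER_CUBIC)[:,:350]
cv2.imwrite("pics/m1.png",np.hstack([a,b]))
E
```

```text
[ 0.50064915 -0.20343897  0.06889517] [-0.12584366 -0.30720863 -0.46135543]
```

View pics/m1.png

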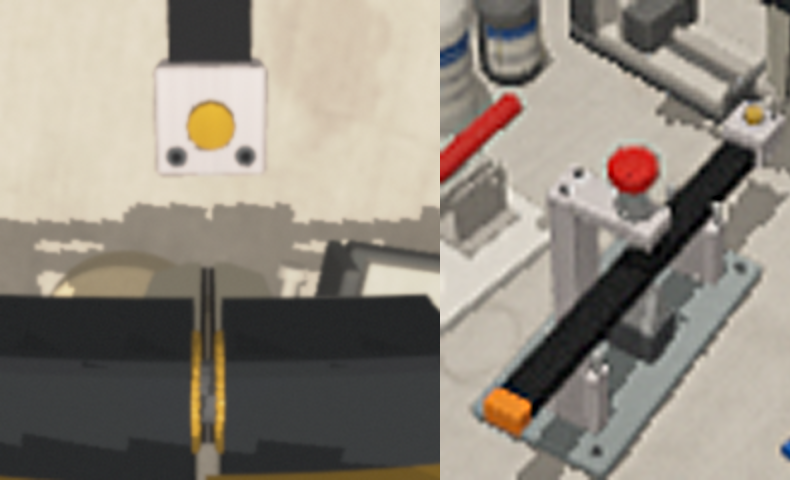

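Contact line is well aligned: in the wrist crop, the block is centred at column 210 and the fingers at 208. I'll approach, push the first few millimetres and track the plug height.

```bash
cat >> h.py <<'E'
from scipy import ndimage
def orange(c,near,sat=150):
    h=cv2.cvtColor(c["image"],cv2.COLOR_BGR2HSV).astype(int); m=(h[...,0]>=6)&(h[...,0]<=20)&(h[...,1]>sat)&(h[...,2]>70)
    l,n=ndimage.label(m); best=None
    for i in range(1,n+1):
        k=np.argwhere(l==i)
        if len(k)<15: continue
        w=h[k[:,0],k[:,1],1]; p=k.mean(0); d=np.linalg.norm(p-near)
        if best is None or d<best[0]: best=(d,p,len(k))
    return best
def look(save=None):
    s=capture("scene");t=capture("top");w=capture("wrist")
    a=orange(s,np.array([236,245]));b=orange(t,np.array([223,233]))
    p,e=tri(ray(s,*a[1]),ray(t,*b[1])); st=read_state()
    print("t",round(st["time"],2),"tcp",st["position"].round(4),"F",st["contact_force"].round(2),"plug",p.round(4),"err",round(e,4),a[1].round(2),a[2],b[1].round(2),b[2])
    h=cv2.cvtColor(w["image"],cv2.COLOR_BGR2HSV).astype(int);m=(h[...,0]>=15)&(h[...,0]<=32)&(h[...,1]>150)&(h[...,2]>100);m[240:]=0;m[:110]=0;m[:,:240]=0;m[:,330:]=0
    k=np.argwhere(m)
    if len(k): print("fitting wrist px",k.mean(0).round(2),len(k),"width",np.ptp(k[:,1])+1)
    if save: cv2.imwrite("pics/w%s.png"%save,w["image"]);cv2.imwrite("pics/s%s.png"%save,s["image"])
E
python3 -c "
from h import *
look('2')"
```

```text
t 4.88 tcp [ 0.5003 -0.2032  0.0686] F [ 0.57 -0.18  0.09] plug [0.4506 0.0827 0.0803] err 0.0001 [234.99 243.7 ] 70 [225.16 232.09] 57
fitting wrist px [162.79 284.71] 399 width 22
```

{"name": "arm_command", "arguments": {
  "series": [0.008, 0, 0, 0, 0, 0.016, 0, 0, 0, 0, 0.022, 0, 0, 0, 0, 0.025, 0, 0, 0, 0, 0.027, 0, 0, 0, 0, 0.029, 0, 0, 0, 0, 0.031, 0, 0, 0, 0, 0.033, 0, 0, 0, 0, 0.035, 0, 0, 0, 0, 0.037, 0, 0, 0, 0, 0.037, 0, 0, 0, 0]
}}

```text
time: 6.25
position: [0.4943, -0.1669, 0.0681]
tool_rot: [0.001, 0.648, 0.762, 0.0]
contact_force: [0.5, -5.6, 3.5]
grip_width: 0.004
```

```bash
python3 -c "
from h import *
look('3')"
```

```text
t 6.4 tcp [ 0.4943 -0.1669  0.068 ] F [ 0.89 -5.31  4.76] plug [0.4504 0.0924 0.0807] err 0.0001 [237.47 240.85] 68 [225.26 227.47] 57
fitting wrist px [220.95 285.87] 371 width 21
```

{"name": "arm_command", "arguments": {
  "series": [0.001, 0, 0, 0, 0, 0.002, 0, 0, 0, 0, 0.002, 0, 0, 0, 0, -0.002, 0, 0, 0, 0, -0.002, 0, 0, 0, 0, -0.002, 0, 0, 0, 0]
}}

```text
time: 7.15
position: [0.4936, -0.167, 0.0672]
tool_rot: [-0.001, 0.647, 0.762, 0.0]
contact_force: [0.3, -0.3, 0.1]
grip_width: 0.004
```

```bash
python3 -c "
from h import *
look()"
```

```text
t 7.3 tcp [ 0.4939 -0.1677  0.0674] F [-0.16  0.29  0.91] plug [0.4499 0.0938 0.0811] err 0.0004 [237.87 240.61] 69 [225.38 226.75] 55
fitting wrist px [217.74 287.25] 386 width 22
```

{"name": "arm_command", "arguments": {
  "series": [0.003, 0, 0, 0, 0, 0.005, 0, 0, 0, 0, 0.006, 0, 0, 0, 0, 0.006, 0, 0, 0, 0, 0.002, 0, 0, 0, 0, 0.002, 0, 0, 0, 0, 0.002, 0, 0, 0, 0]
}}

```text
time: 8.18
position: [0.4937, -0.1658, 0.0676]
tool_rot: [-0.0, 0.647, 0.762, 0.0]
contact_force: [0.0, -1.0, -0.0]
grip_width: 0.007
```

```bash
python3 -c "
from h import *
look()"
```

```text
t 8.32 tcp [ 0.4938 -0.1661  0.0676] F [ 0.62 -0.24 -0.44] plug [0.45   0.0967 0.081 ] err 0.0005 [238.64 239.73] 66 [225.36 225.4 ] 58
fitting wrist px [215.18 287.15] 391 width 22
```

{"name": "arm_command", "arguments": {
  "series": [0.003, 0, 0, 0, 0, 0.005, 0, 0, 0, 0, 0.006, 0, 0, 0, 0, 0.006, 0, 0, 0, 0, 0.002, 0, 0, 0, 0, 0.002, 0, 0, 0, 0, 0.002, 0, 0, 0, 0]
}}

```text
time: 9.2
position: [0.4934, -0.1638, 0.0676]
tool_rot: [-0.0, 0.647, 0.762, 0.0]
contact_force: [-0.2, 0.3, -0.4]
grip_width: 0.006
```

```bash
python3 -c "
from h import *
look()"
```

```text
t 9.35 tcp [ 0.4934 -0.1641  0.0676] F [-0.16 -0.62  0.27] plug [0.4498 0.0982 0.0806] err 0.0008 [239.2  239.41] 70 [225.44 224.65] 55
fitting wrist px [215.66 287.36] 392 width 22
```

{"name": "arm_command", "arguments": {
  "series": [0.003, 0, 0, 0, 0, 0.005, 0, 0, 0, 0, 0.006, 0, 0, 0, 0, 0.006, 0, 0, 0, 0, 0.002, 0, 0, 0, 0, 0.002, 0, 0, 0, 0, 0.002, 0, 0, 0, 0]
}}

```text
time: 10.22
position: [0.493, -0.1619, 0.0675]
tool_rot: [-0.0, 0.647, 0.762, 0.0]
contact_force: [0.4, -0.3, 0.2]
grip_width: 0.002
```

```bash
python3 -c "
from h import *
look()"
```

```text
t 10.38 tcp [ 0.4931 -0.1621  0.0677] F [-0.56  0.37  0.39] plug [0.4498 0.1001 0.0808] err 0.0001 [239.6  238.66] 65 [225.55 223.85] 55
fitting wrist px [215.6  287.56] 388 width 22
```

{"name": "arm_command", "arguments": {
  "series": [0.003, 0, 0, 0, 0, 0.005, 0, 0, 0, 0, 0.006, 0, 0, 0, 0, 0.006, 0, 0, 0, 0, 0.002, 0, 0, 0, 0, 0.002, 0, 0, 0, 0, 0.002, 0, 0, 0, 0]
}}

```text
time: 11.25
position: [0.4927, -0.1599, 0.0676]
tool_rot: [-0.0, 0.647, 0.762, 0.0]
contact_force: [-0.6, -0.7, 0.1]
grip_width: 0.004
```

```bash
python3 -c "
from h import *
look()"
```

```text
t 11.4 tcp [ 0.4928 -0.1601  0.0676] F [ 0.48  0.98 -0.34] plug [0.4493 0.1021 0.0812] err 0.0004 [240.16 238.28] 68 [225.72 222.87] 53
fitting wrist px [215.78 287.8 ] 392 width 23
```

{"name": "arm_command", "arguments": {
  "series": [0.003, 0, 0, 0, 0, 0.005, 0, 0, 0, 0, 0.006, 0, 0, 0, 0, 0.006, 0, 0, 0, 0, 0.002, 0, 0, 0, 0, 0.002, 0, 0, 0, 0, 0.002, 0, 0, 0, 0]
}}

```text
time: 12.28
position: [0.4924, -0.1579, 0.0676]
tool_rot: [-0.0, 0.647, 0.762, 0.0]
contact_force: [-0.2, 0.8, 0.0]
grip_width: 0.006
```

```bash
python3 -c "
from h import *
look()"
```

```text
t 12.43 tcp [ 0.4924 -0.1582  0.0676] F [-0.18  0.59  0.25] plug [0.4495 0.1053 0.0735] err 0.0004 [243.  237.5] 66 [226.31 221.84] 51
fitting wrist px [216.93 288.18] 424 width 23
```

The plug dropped 7.5 mm and the fitting rose, so the boom has levelled. I'll check that it holds, then nudge it 1 mm to get off the window's edge.

{"name": "arm_command", "arguments": {
  "series": [0, 0, 0, 0, 0, 0, 0, 0, 0, 0, 0, 0, 0, 0, 0, 0, 0, 0, 0, 0]
}}

```text
time: 12.92
position: [0.4925, -0.1585, 0.0677]
tool_rot: [-0.0, 0.648, 0.762, 0.0]
contact_force: [0.3, -1.5, 0.2]
grip_width: 0.004
```

```bash
python3 -c "
from h import *
look('4')
a=cv2.imread('pics/w4.png')[100:340,180:400];b=cv2.imread('pics/s4.png')[150:250,230:310]
cv2.imwrite('pics/m4.png',np.hstack([cv2.resize(a,(400,480)),cv2.resize(b,(384,480),interpolation=cv2.INTER_CUBIC)]))"
```

```text
t 13.07 tcp [ 0.4925 -0.1585  0.0677] F [0.31 0.04 0.57] plug [0.449  0.1052 0.0733] err 0.0 [243.09 237.61] 64 [226.65 221.96] 51
fitting wrist px [215.97 288.09] 430 width 23
```

View pics/m4.png

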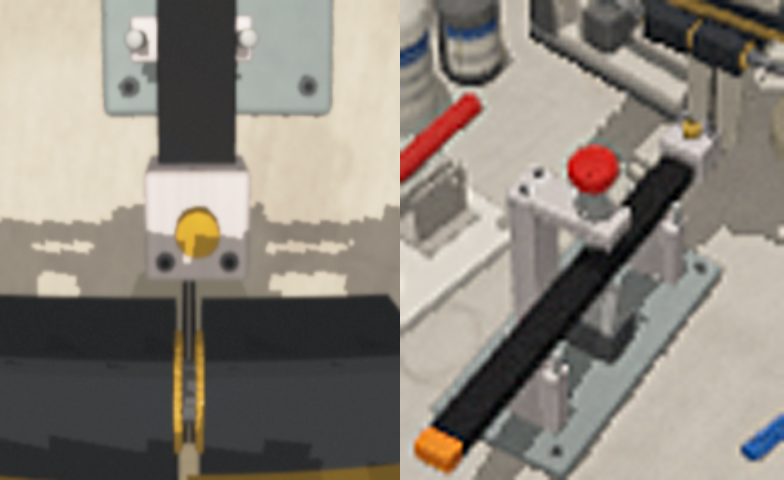

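The boom sits level and stays put, plug at z=0.073 and fingers clear. I'll nudge it about 1 mm and then back away.

{"name": "arm_command", "arguments": {
  "series": [0.002, 0, 0, 0, 0, 0.0035, 0, 0, 0, 0, 0.0042, 0, 0, 0, 0, 0.0047, 0, 0, 0, 0, 0.005, 0, 0, 0, 0, 0.003, 0, 0, 0, 0, -0.005, 0, 0, 0, 0, -0.015, 0, 0, 0, 0, -0.015, 0, 0, 0, 0, -0.015, 0, 0, 0, 0]
}}

```text
time: 14.32
position: [0.4949, -0.1733, 0.0676]
tool_rot: [-0.0, 0.648, 0.762, 0.0]
contact_force: [-0.4, 0.2, 0.5]
grip_width: 0.006
```

```bash
python3 -c "
from h import *
look('5')"
```

```text
t 14.47 tcp [ 0.4949 -0.1729  0.0677] F [-0.43  0.04  0.88] plug [0.4491 0.1052 0.073 ] err 0.0004 [243.17 237.65] 65 [226.51 221.92] 51
fitting wrist px [183.3  288.29] 445 width 24
```

{"name": "arm_command", "arguments": {
  "series": [0.008, 0, 0, 0, 0, 0.015, 0, 0, 0, 0, 0.018, 0, 0, 0, 0, 0.019, 0, 0, 0, 0, 0.0195, 0, 0, 0, 0, 0.02, 0, 0, 0, 0, 0.0205, 0, 0, 0, 0, 0.021, 0, 0, 0, 0, 0.021, 0, 0, 0, 0, 0.018, 0, 0, 0, 0, 0.01, 0, 0, 0, 0, 0, 0, 0, 0, 0, 0, 0, 0, 0, 0, 0, 0, 0, 0, 0]
}}

```text
time: 16.23
position: [0.4948, -0.1732, 0.0676]
tool_rot: [-0.0, 0.648, 0.762, 0.0]
contact_force: [-0.7, -0.5, -0.3]
grip_width: 0.004
```

```bash
python3 -c "
from h import *
look('6')"
```

```text
t 16.38 tcp [ 0.4949 -0.1729  0.0677] F [ 0.51  0.15 -0.11] plug [0.4489 0.1066 0.0716] err 0.0002 [243.94 237.3 ] 63 [226.76 221.4 ] 50
fitting wrist px [180.69 288.23] 450 width 24
```

Boom moved about 1.3 mm and is still level (plug z 0.0716). Now I'll go over the knob.

{"name": "arm_command", "arguments": {
  "series": [-0.005, 0, -0.04, 0, 0, -0.005, 0, -0.1, 0, 0, -0.005, 0, -0.15, 0, 0, 0.03, 0, -0.17, 0, 0, 0.07, -0.001, -0.17, 0, 0, 0.11, -0.002, -0.17, 0, 0, 0.135, -0.002, -0.17, 0, 0, 0.144, -0.002, -0.15, 0, 0, 0.144, -0.002, -0.13, 0, 0, 0.144, -0.002, -0.115, 0, 0, 0.144, -0.002, -0.115, 0, 0, 0.144, -0.002, -0.115, 0, 0]
}}

```text
time: 17.88
position: [0.47, -0.0313, 0.1832]
tool_rot: [0.0, 0.647, 0.762, 0.0]
contact_force: [0.2, -0.4, 0.4]
grip_width: 0.006
```

```bash
python3 -c "
from h import *
look('7')
t=capture('top');a=t['image'][170:260,220:340];b=cv2.imread('pics/s7.png')[150:250,230:310]
cv2.imwrite('pics/m7.png',np.hstack([cv2.resize(a,(420,315),interpolation=cv2.INTER_CUBIC),cv2.resize(b,(380,475),interpolation=cv2.INTER_CUBIC)[50:365]]))"
```

```text
t 18.02 tcp [ 0.4702 -0.0315  0.1834] F [-0.22 -0.55  0.17] plug [0.4489 0.1066 0.0716] err 0.0002 [243.94 237.3 ] 63 [226.76 221.4 ] 50
```

View pics/m7.png

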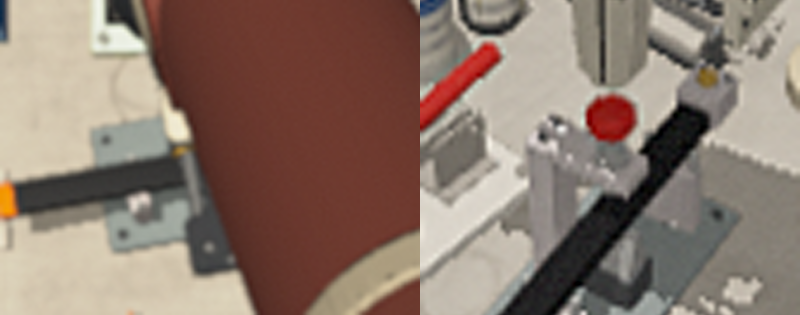

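Fingers are centred over the knob and the boom hasn't moved for 1.6 s. Pressing down gently.

{"name": "arm_command", "arguments": {
  "series": [0, 0, 0.01, 0, 0, 0, 0, 0.018, 0, 0, 0, 0, 0.022, 0, 0, 0, 0, 0.024, 0, 0, 0, 0, 0.026, 0, 0, 0, 0, 0.028, 0, 0, 0, 0, 0.03, 0, 0, 0, 0, 0.032, 0, 0, 0, 0, 0.034, 0, 0, 0, 0, 0.035, 0, 0, 0, 0, 0.035, 0, 0]
}}

```text
time: 19.45
position: [0.4696, -0.0316, 0.1477]
tool_rot: [-0.0, 0.648, 0.762, -0.0]
contact_force: [-2.0, -0.6, 5.2]
grip_width: 0.006
```

{"name": "arm_command", "arguments": {
  "series": [0, 0, 0.0005, 0, 0, 0, 0, 0.001, 0, 0, 0, 0, 0.0015, 0, 0, 0, 0, 0.0015, 0, 0]
}}

```text
time: 19.95
position: [0.4697, -0.0315, 0.1471]
tool_rot: [0.0, 0.648, 0.762, -0.0]
contact_force: [-3.5, -0.2, 11.6]
grip_width: 0.005
```

```bash
python3 -c "
from h import *
look()"
```

```text
t 20.1 tcp [ 0.4697 -0.0315  0.1471] F [-3.58 -0.37 12.61] plug [0.4489 0.1065 0.0714] err 0.0004 [243.98 237.36] 64 [226.76 221.4 ] 50
```

The force went from 5 to 12 N in 0.6 mm, so the plunger is at its stop, and the boom is still level. Releasing slowly.

{"name": "arm_command", "arguments": {
  "series": [0, 0, -0.002, 0, 0, 0, 0, -0.004, 0, 0, 0, 0, -0.006, 0, 0, 0, 0, -0.008, 0, 0, 0, 0, -0.01, 0, 0, 0, 0, -0.012, 0, 0, 0, 0, -0.014, 0, 0, 0, 0, -0.016, 0, 0, 0, 0, -0.02, 0, 0, 0, 0, -0.03, 0, 0, 0, 0, -0.06, 0, 0, 0, 0, -0.12, 0, 0, 0, 0, -0.17, 0, 0, -0.05, 0, -0.17, 0, 0, -0.1, 0, -0.17, 0, 0, -0.14, 0, -0.17, 0, 0, -0.14, 0, -0.17, 0, 0, -0.14, 0, -0.17, 0, 0]
}}

```text
time: 22.35
position: [0.4923, -0.1685, 0.3166]
tool_rot: [-0.0, 0.647, 0.762, 0.001]
contact_force: [0.1, -0.1, -0.5]
grip_width: 0.005
```

```bash
python3 -c "
from h import *
look('8')
w=capture('wrist');s=capture('scene')
cv2.imwrite('pics/m8.png',np.hstack([cv2.resize(w['image'][0:240,180:380],(400,480)),cv2.resize(s['image'][150:250,230:310],(384,480),interpolation=cv2.INTER_CUBIC)]))
for n,o in(('scene','caliper'),('scene','tape_roll'),('scene','marker'),('scene','cartridge')): print(o,[l['position'] for l in search_frame(n,o)[:1]])
k=search_frame('scene','knob_top');print(k[:1])"
```

```text
t 22.5 tcp [ 0.4924 -0.1679  0.3166] F [-0.4  -0.07 -0.73] plug [0.4488 0.1066 0.0716] err 0.0003 [243.98 237.36] 64 [226.82 221.35] 51
fitting wrist px [147.02 286.68] 40 width 7
caliper [[278.1, 226.1]]
tape_roll [[177.0, 318.1]]
marker [[230.4, 318.7]]
cartridge [[267.8, 275.8]]
[]
```

View pics/m8.png

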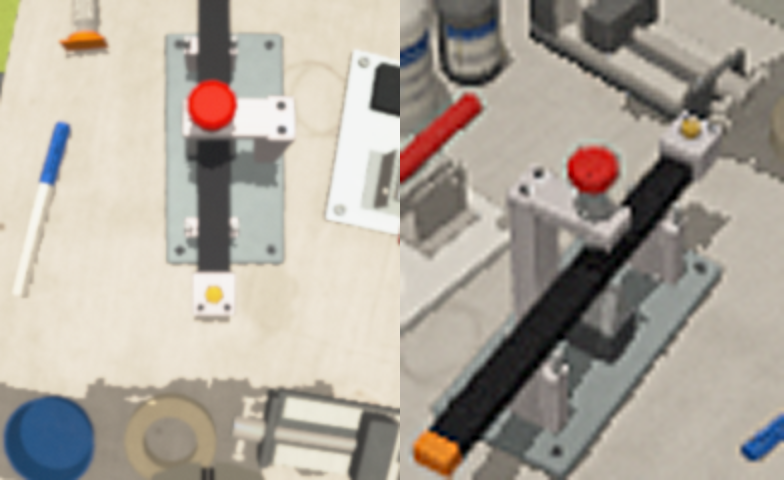

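The picture shows the boom level, the knob back up (scene crop (592,170), same as before the press), and the bystanders in place. Handing in.

```bash
python3 -c "
from bench import *
finish_job()"
```

```text
the job is handed in; nothing more can be done
```

The boom is balanced on the knife edge, the point is marked, and the job was handed in at about 22.6 s of the 61 s allowed. `finish_job()` gave no verdict.

**Sliding:** I pushed the block end with the closed fingertips, first about 10 mm and then in 2 mm steps, backing off to look after each. The highest push force I read was about 7 N, taken between moves. The boom levelled by itself after about 20 mm. I then nudged it about 1.3 mm further to centre it in the level range. An earlier nudge had not moved it.

**Marking:** With nothing touching the boom and its plug end holding still, I pressed the knob down. The force rose from about 5 N to 12 N within 0.6 mm, which I took as the plunger reaching its stop. I then released it slowly and moved the arm clear.

**Last checks:**
- **Level:** the plug end stayed at 71.4–71.6 mm before, during and after the press, against about 81 mm when tipped.
- **Plunger:** the last picture shows the knob back up. The detector did not report the knob, so this rests on the picture alone.
- **Bystanders:** the detector put all four within about 3 pixels of where they started, which is its own scatter.
- **Knife load:** I had no direct reading of it. At the block, the fingers pushed down with up to about 4.8 N while the boom was tipped, which should have loaded the rest rather than the knife.

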